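# Swap flat and charged battery packs

## Task

The battery packs in the work light and the field logger are flat, and the ones in the two desk chargers are charged. Swap them over: the charged large pack into the work light, the charged small pack into the logger, and each flat pack into the charger of its size, every pack upright and fully home in its pocket. Each pocket takes only one pack, but the rubber mat is free to stand one on meanwhile; do not disturb the open tin of screws.

Things in the scene. Friction and masses are not known exactly. Their poses are not given: they have to be found in the camera images.
- large_pack_flat: Large battery pack, dark grey upright block 39 (x) x 68 (y) x 60 mm, 0.19-0.33 kg. Origin: centre of underside; z up. Both large packs look alike and fit either way round. This one is flat and at the start stands in the work light's pocket, its top 70 mm above the bench.
- large_pack_full: Large battery pack, dark grey upright block 39 (x) x 68 (y) x 60 mm, 0.19-0.33 kg. Origin: centre of underside; z up. Both large packs look alike and fit either way round. This one is charged and at the start stands in the large charger's pocket, its top 70 mm above the bench.
- small_pack_flat: Small battery pack, black upright block 26 (x) x 50 (y) x 56 mm, its top 10 mm a grey cap 24 x 48; 0.09-0.16 kg. Origin: centre of underside; z up. Both small packs look alike and fit either way round. This one is flat and at the start stands in the field logger's pocket, its top 66 mm above the bench.
- small_pack_full: Small battery pack, black upright block 26 (x) x 50 (y) x 56 mm, its top 10 mm a grey cap 24 x 48; 0.09-0.16 kg. Origin: centre of underside; z up. Both small packs look alike and fit either way round. This one is charged and at the start stands in the small charger's pocket, its top 66 mm above the bench.
- work_light: Battery work light, black, 67 mm wide at its large-pack pocket; in front of that an LED lamp head, 118 mm wide over its knobs, y = 48 to 82 mm, 75 mm high. Pocket: floor 10 mm up, mouth 38 mm up; 3 mm play round the pack below 24 mm, flaring to 10 mm at the mouth. Origin on the bench under the pocket's centre; y to the unit's front (roughly toward the robot) and along the pocket's long side. Fixed.
- field_logger: Field data logger, light grey, 84 mm wide; small-pack pocket at the back, in front a sloping console with display and five keys, to y = 88 mm, 32 mm high. Pocket: floor 10 mm up, mouth 38 mm up; 3 mm play round the pack below 24 mm, flaring to 10 mm at the mouth. Origin on the bench under the pocket's centre; y to the unit's front (roughly toward the robot) and along the pocket's long side. Fixed.
- large_charger: Large desk charger, mid grey, 67 mm wide, with a large-pack pocket and a low sloping front to y = 73 mm. Pocket: floor 10 mm up, mouth 38 mm up; 3 mm play round the pack below 24 mm, flaring to 10 mm at the mouth. Origin on the bench under the pocket's centre; y to the unit's front (roughly toward the robot) and along the pocket's long side. Fixed.
- small_charger: Small desk charger, mid grey, 54 mm wide, with a small-pack pocket and a low sloping front to y = 64 mm. Pocket: floor 10 mm up, mouth 38 mm up; 3 mm play round the pack below 24 mm, flaring to 10 mm at the mouth. Origin on the bench under the pocket's centre; y to the unit's front (roughly toward the robot) and along the pocket's long side. Fixed.
- rubber_mat: Black ribbed rubber mat, 110 (x) x 130 (y) x 3 mm, flat and fixed on the bench, empty at the start: a free spot where a pack can stand meanwhile. Origin: centre of underside.
- screw_tin: Round open tin of loose screws, 70 mm across, 22 mm high, standing loose on the bench; a bystander. Origin: centre of underside.
Things that resemble listed ones, but are neither listed nor needed, are in the scene too. Leave any purple look-alike of the large_pack_full alone.

How it is judged (in metres and radians):
At the end, for the whole second after the job is handed in: Charged large pack in the work light, charged small one in the logger, flat large one in the large charger, flat small one in the small charger: each within 10 mm of the pocket's centre, underside within 4 mm of its floor, upright within 0.1 rad, let go and at rest (horizontal distance between large_pack_flat and large_charger below 0.01 m and z of large_pack_flat in the frame of large_charger between 0.006 and 0.014 m and angle between each of large_pack_flat, large_pack_full, small_pack_flat, small_pack_full's own z axis and vertical below 0.1 rad and linear speed of each of large_pack_flat, large_pack_full, small_pack_flat, small_pack_full below 0.02 m/s and angular speed of each of large_pack_flat, large_pack_full, small_pack_flat, small_pack_full below 0.2 rad/s and horizontal distance between large_pack_full and work_light below 0.01 m and z of large_pack_full in the frame of work_light between 0.006 and 0.014 m and horizontal distance between small_pack_flat and small_charger below 0.01 m and z of small_pack_flat in the frame of small_charger between 0.006 and 0.014 m and horizontal distance between small_pack_full and field_logger below 0.01 m and z of small_pack_full in the frame of field_logger between 0.006 and 0.014 m); the robot touches nothing.
It fails at once if the tin of screws is shifted by more than 25 mm or tipped (distance of screw_tin from where it was at the start of the episode above 0.025 m or angle between screw_tin's own z axis and vertical above 0.2 rad).
It also fails if it takes over 120 s, if anything falls off the work surface, if the arm or the gripper's body presses on something with over 40 N, if the wrist force passes 120 N, or if a joint passes its speed limit or range.

## Robot

A 6-joint arm with a two-finger parallel gripper is mounted at the origin on a cart in front of the work surface, level with it; the furniture and walls round the work are solid. World frame = base frame: x ahead of the robot, y to its left, z up, the work surface at z = 0. Lengths are in mm, angles in rad, forces in N, time in s.
With the tool pointing down it reaches from about 275 to 825 mm from the base axis. Payload 5.2 kg.
Tool frame: the origin (TCP) lies at the very end of the fingers, on their centre line; the grasp point (between the pads) lies 19 mm behind it; z points along the fingers, y is the line along which they close (so a half turn about z gives the same grasp; the last joint's range is limited). The gripper opens to 93 mm and grips with 3 to 60 N. Pads are 15 mm wide; open, the fingers measure 128 mm over their backs; the gripper's body (75 mm by 188 mm) begins 65 mm behind the grasp point.
Start: joints at [1.107, 0.259, 1.535, -0, 1.348, -0.203], TCP at [141.797, 531.412, 218.653] pointing down, gripper open.
Joint ranges: [-3.14, 3.14], [-0.91, 2.08], [0.19, 2.58], [-1.22, 4.36], [0.22, 2.71], [-3.12, 3.12]. Speed limits (rad/s): [2.57, 2.57, 3.14, 3.14, 3.14, 3.14].

## Interface

Orientations are given as [roll, pitch, yaw] about the fixed x, y, z axes, in that order (R = Rz(yaw) Ry(pitch) Rx(roll)).
In Python, from bench import robot gives the robot as it stands. The module is installed in compiled form; this text tells all that it offers. Calls block until the motion is done:
- robot.move_ptp(position, orientation): joint-space move of the TCP to a pose.
- robot.move_linear(position, ori=None, speed=150, f_stop=None): straight line of the TCP; ori=None keeps the orientation; speed is the mean speed in mm/s. With f_stop (N) it stops when the force on the tool has changed by that much, and returns True; else False.
- robot.move_j(angles): joint-space move.
- robot.move_gripper(opening): opening from 0.0 (shut) to 1.0 (fully open); the grip force is fixed at half the most; returns when the fingers have stopped.
- robot.sleep(seconds).
- robot.inverse_kinematics(position, orientation): joint angles nearest the present ones, or None.
- robot.get_image(name): name is "scene" or "top" or "wrist"; returns a dict with "img" (384x512x3 uint8, blue, green, red), "fovy" (degrees; the focal length in pixels is half the picture's height over the tangent of half this angle, whatever the lens; pixels are square), "cx", "cy" (the principal point, pixels), "eye" and "orientation" of the camera in the world. Camera axes: x right, y down, z forward; pixel columns grow to the right and rows downward; lengths in mm; the calibration is good to about 2 mm. The wrist camera is an equidistant fisheye: a pixel r from the principal point sees the ray r / f radians off the axis. A picture is of the moment at which its call begins. There is no depth.
A pose or a line that the arm cannot do raises robot.MotionError and nothing moves.
- robot.hand_in(): hands the job in; it is judged then, once.
Readings, each from a call of its own:
- robot.current_t(): time.
- robot.current_qpos(): joint angles.
- robot.current_joint_vel(): joint speeds.
- robot.current_joint_efforts(): joint torques, N m.
- robot.current_tcp_pos(): TCP position.
- robot.current_eef_rot(): TCP orientation.
- robot.current_contact_force(): force on the tool from outside, world axes, zero at the start.
- robot.current_ft_torque(): the same for the moment, N m.
- robot.current_gripper_width(): opening from 0.0 (shut) to 1.0 (fully open).
- robot.current_finger_force(): force on a finger pad.
Only numpy, scipy, OpenCV 4.12 (cv2) and the standard library are available. Lean on these libraries where they do the work, as an engineer would, in place of code of your own. Each camera call takes 0.05 s, during which the arm holds its last target. There are 200 camera calls.

## Working session

There is one attempt and no reset: what is moved stays moved. The work goes in short steps, each a Python script; the robot and the scene stay as the last script left them, time stands still between calls to the robot, and variables do not carry over. Pictures are saved under pics/ and viewed, at most 14 in all, crops included, and the job is handed in when it is done.

```bash
mkdir -p pics; python3 - <<'E'
from bench import robot
import cv2
for n in("scene","top","wrist"):
    d=robot.get_image(n); cv2.imwrite(f"pics/{n}0.png",d["img"]); print(n,d["fovy"],d["cx"],d["cy"],d["eye"],d["orientation"])
print(robot.current_eef_rot(),robot.current_t())
E
```

```text
scene 49.81734056099131 254.46595191021137 191.56089096590387 [-224.15413553 -463.92377507  927.03022345] [-2.37844207 -0.01557167 -1.038294  ]
top 55.46669082946006 259.75111914752796 191.0577185214057 [ 488.17223008  -39.70004179 1159.55226826] [-3.09120127e+00 -2.79083774e-03 -1.56100633e+00]
wrist 65.70646984690485 254.50566378192462 187.67554710105222 [ 59.76934021 553.60039305 384.89441572] [2.83627169e+00 2.37450648e-03 1.30982847e+00]
[-3.14019308e+00 -2.55748624e-04  2.88081207e+00] 0.15
```

View pics/top0.png

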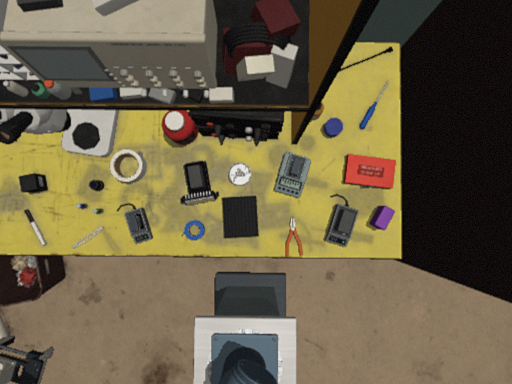

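View pics/scene0.png

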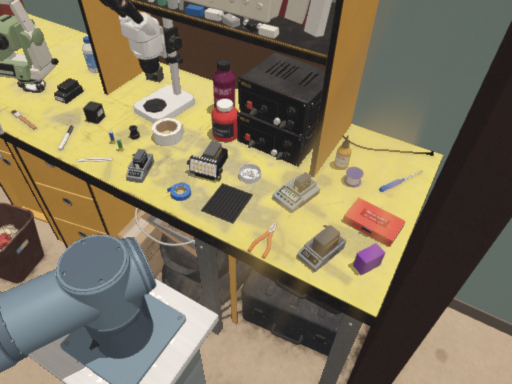

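Top view: work light at (200,180), screw tin (240,174), mat (240,217), logger (293,173), small charger (137,223), large charger (342,222). The purple decoy is at (382,217) and a black block decoy at (33,183). I'll check these in one enlarged crop.

```bash
python3 - <<'E'
import cv2,numpy as np
im=cv2.imread("pics/top0.png")
def c(x,y,w,h,s): return cv2.resize(im[y:y+h,x:x+w],None,fx=s,fy=s,interpolation=cv2.INTER_CUBIC)
a=np.hstack([c(110,195,55,55,7),c(175,150,55,55,7)]);b=np.hstack([c(268,145,55,55,7),c(318,190,55,55,7)])
cv2.imwrite("pics/crop.png",cv2.resize(np.vstack([a,b]),(600,600)))
E
```

```text
(no output)
```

View pics/crop.png

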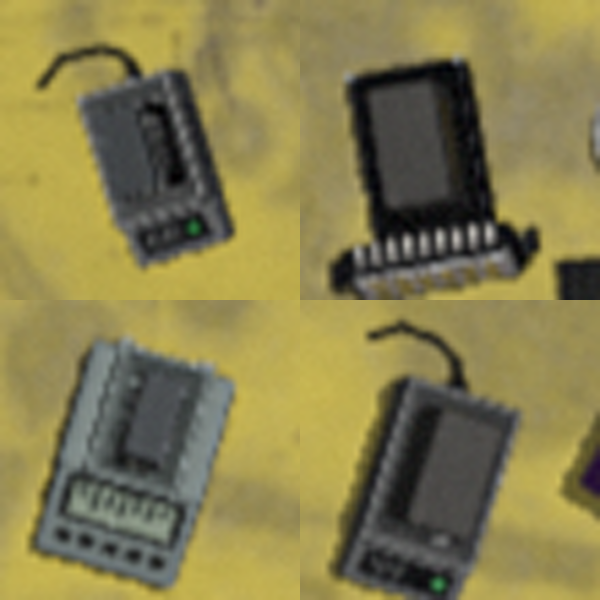

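Crop: the charger displays have green LEDs, the caps and packs are visible, and the purple block is well separated. Estimated pack-top centres in top-view pixels are small charger (132.9,222.1), light (195.7,176.6), logger (297,166.1) and large charger (347.3,220.8). Next I'll move above each one and take a close look.

```bash
cat > h.py <<'E'
from bench import robot
import cv2,numpy as np
from scipy.spatial.transform import Rotation as R
def cast(d,px,z,fish):
    """pixels (n,2) -> world points on plane z"""
    p=np.atleast_2d(px).astype(float)-[d["cx"],d["cy"]]; t=np.radians(d["fovy"])/2; f=192/np.tan(t)
    if fish:
        r=np.linalg.norm(p,axis=1,keepdims=True); a=r/f; v=np.hstack([np.sin(a)*p/np.maximum(r,1e-9),np.cos(a)])
    else: v=np.hstack([p/f,np.ones((len(p),1))])
    w=R.from_euler("xyz",d["orientation"]).apply(v); e=np.array(d["eye"])
    return e+w*((z-e[2])/w[:,2])[:,None]
def down(yaw): return [np.pi,0,yaw]
E
python3 - <<'E'
from h import *
import pickle
d=robot.get_image("top")
N={"sc":((132.9,222.1),66,-np.pi+.306),"wl":((195.7,176.6),70,-np.pi+.144),"fl":((297,166.1),66,np.pi-.285),"lc":((347.3,220.8),70,np.pi-.328)}
print("mat",cast(d,[[240,217]],3,0),"tin",cast(d,[[240,174]],22,0))
out={};t=[]
for k,(p,z,yaw) in N.items():
    P=cast(d,p,z,0)[0]; print(k,P,np.hypot(*P[:2]))
    try: robot.move_ptp([P[0],P[1],170],down(yaw))
    except robot.MotionError as e: print(k,e); continue
    robot.sleep(.2); g=robot.get_image("wrist"); out[k]=g; t.append(cv2.resize(g["img"],(400,300)));print(robot.current_t(),robot.current_tcp_pos())
pickle.dump(out,open("looks.pkl","wb"))
while len(t)<4:t.append(t[0]*0)
cv2.imwrite("pics/looks.png",np.vstack([np.hstack(t[:2]),np.hstack(t[2:])]))
E
```

```text
mat [[463.85330897  19.23557906   3.        ]] tin [[598.34376364  19.94545591  22.        ]]
sc [446.89436056 335.21134226  66.        ] 558.6422947450014
1.8167 [446.34619662 335.96374033 170.17930138]
wl [584.55516777 149.84305773  70.        ] 603.4547921068016
2.9833 [583.91424824 151.325973   170.20079663]
fl [ 619.66801498 -153.57206311   66.        ] 638.4143069827571
4.4 [ 619.88757943 -152.13654324  170.15600578]
lc [ 457.0845934  -303.70015105   70.        ] 548.7805638569861
5.5417 [ 458.04066316 -302.87262189  169.86737836]
```

View pics/looks.png

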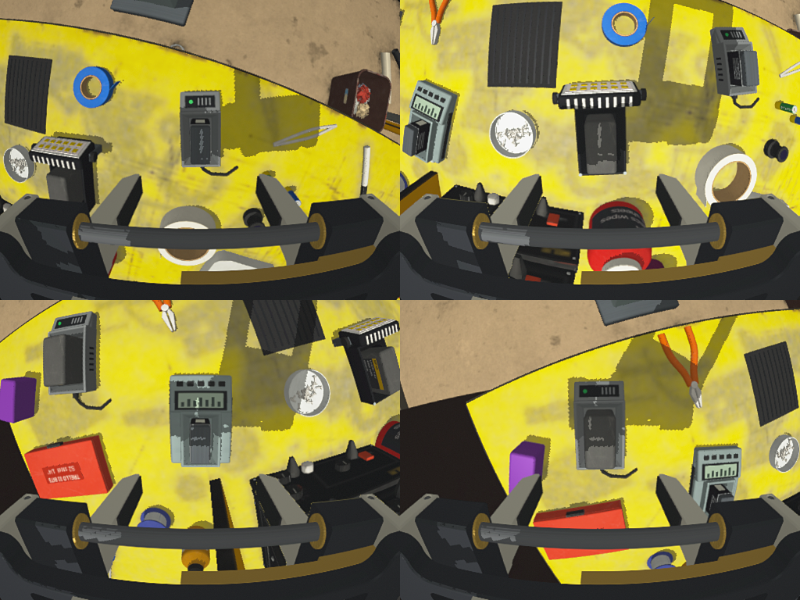

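Each target sits near (256,170) in its full-size wrist view and the fingers don't hide it. I'll enlarge these to read the pack corners.

```bash
python3 - <<'E'
import pickle,cv2,numpy as np
o=pickle.load(open("looks.pkl","rb"));t=[]
for k in("sc","wl","fl","lc"):
    c=o[k]["img"][125:225,190:323]; c=cv2.convertScaleAbs(cv2.resize(c,(400,300),interpolation=cv2.INTER_CUBIC),alpha=1.7,beta=15); t.append(c)
cv2.imwrite("pics/looks2.png",np.vstack([np.hstack(t[:2]),np.hstack(t[2:])]))
E
```

```text
(no output)
```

View pics/looks2.png

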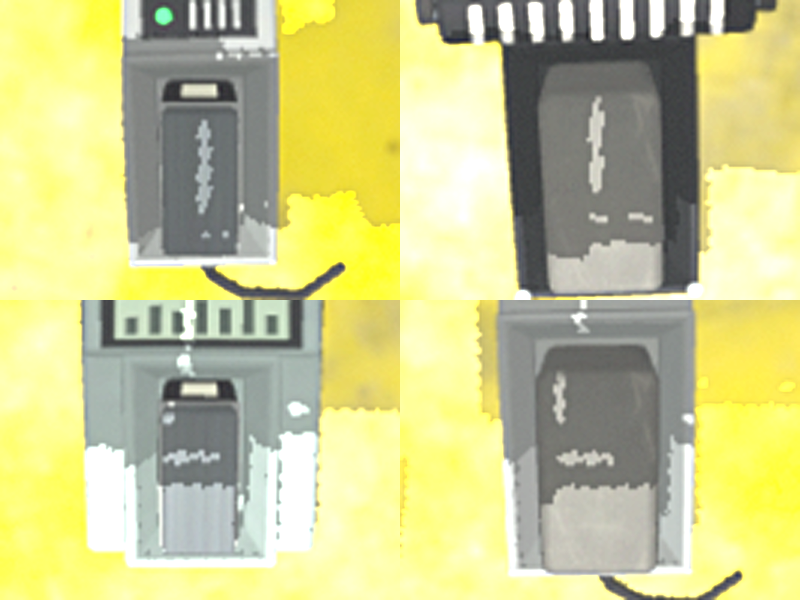

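Crop: the pack tops read clearly, and so do the rear rim corners of the units. I'll cast them and check the sizes.

```bash
cat > meas.py <<'E'
from h import *
import pickle
o=pickle.load(open("looks.pkl","rb"))
C={"sc":(66,[(163,108),(238,108),(238,254),(163,252)],[(130,262),(277,262)]),
"wl":(70,[(140,97),(262,96),(262,290),(148,291)],[(117,292),(297,287)]),
"fl":(66,[(160,104),(238,104),(236,252),(161,252)],[(125,264),(275,264)]),
"lc":(70,[(137,81),(258,76),(257,270),(143,272)],[(110,272),(292,272)])}
L={}
for k,(z,c,r) in C.items():
    f=lambda q:np.array(q)/[400/133,3.0]+[190,125]-.5
    W=cast(o[k],f(c),z,1)[:,:2]; M=cast(o[k],f(r),38,1)[:,:2]
    n=lambda v:np.linalg.norm(v)
    ax=(W[0]+W[1]-W[2]-W[3])/2; yaw=np.arctan2(ax[1],ax[0])  # toward front
    rv=M[1]-M[0]; ryaw=np.arctan2(rv[0],-rv[1]); ryaw=np.arctan2(-np.cos(np.arctan2(rv[1],rv[0])),np.sin(np.arctan2(rv[1],rv[0])))
    ce=W.mean(0); lat=np.array([-np.sin(yaw),np.cos(yaw)])
    L[k]=(ce,yaw)
    if __name__=="__main__": print(k,ce.round(1),"yaw",round(yaw,3),"rimperp",round(ryaw,3),"widths",n(W[0]-W[1]).round(1),n(W[2]-W[3]).round(1),"len",n(ax).round(1),"rim w",n(rv).round(1),"rim mid lateral",((M.mean(0)-ce)@lat).round(1),"along",((M.mean(0)-ce)@[np.cos(yaw),np.sin(yaw)]).round(1))
E
python3 meas.py
```

```text
sc [444.2 337.7] yaw -2.833 rimperp 0.307 widths 23.3 24.5 len 48.3 rim w 53.2 rim mid lateral -1.2 along -38.8
wl [585.3 154.7] yaw -2.973 rimperp 0.176 widths 37.2 37.3 len 64.5 rim w 66.0 rim mid lateral -0.8 along -46.2
fl [ 617.8 -149.9] yaw 2.857 rimperp -0.283 widths 24.2 24.4 len 49.2 rim w 54.3 rim mid lateral -0.7 along -40.4
lc [ 454.3 -300.1] yaw 2.829 rimperp -0.326 widths 36.7 36.9 len 63.1 rim w 66.1 rim mid lateral -0.3 along -45.4
```

Sizes agree with the spec. Before the first reach I'll check clearance to the power supply and the red bottle.

```bash
python3 - <<'E'
from h import *
import pickle
s=robot.get_image("scene"); t=robot.get_image("top")
print("supply corner near logger, bench (scene)",cast(s,[[300,160],[240,135]],0,0)[:,:2].round())
print("supply corner base->top heights at scene 325,98:",[cast(s,[[325,95]],z,0)[0].round() for z in(120,160,200)])
print("bottle base scene",cast(s,[[224,139],[214,132],[237,133]],0,0)[:,:2].round())
print("bottle cap top",[(z,cast(s,[[226,105]],z,0)[0,:2].round(),cast(t,[[176,121]],z,0)[0,:2].round()) for z in(80,100,120,140)])
print("supply top front edge in top view row",[(z,cast(t,[[280,122]],z,0)[0,:2].round()) for z in(0,60,120,160)])
E
python3 - <<'E'
import cv2,numpy as np
a=cv2.imread("pics/scene0.png")[50:220,195:335];b=cv2.imread("pics/top0.png")[95:200,160:320]
cv2.imwrite("pics/clr.png",np.hstack([cv2.resize(a,(400,486)),cv2.resize(b,(400,486))]))
E
```

```text
supply corner near logger, bench (scene) [[753. -82.]
 [761. 160.]]
supply corner base->top heights at scene 325,98: [array([978., -56., 120.]), array([918., -76., 160.]), array([859., -97., 200.])]
bottle base scene [[712. 196.]
 [726. 248.]
 [765. 175.]]
bottle cap top [(80, array([793., 237.]), array([750., 210.])), (100, array([769., 221.]), array([745., 205.])), (120, array([745., 204.]), array([740., 201.])), (140, array([721., 188.]), array([735., 196.]))]
supply top front edge in top view row [(0, array([ 769., -105.])), (60, array([ 755., -102.])), (120, array([740., -98.])), (160, array([731., -96.]))]
```

View pics/clr.png

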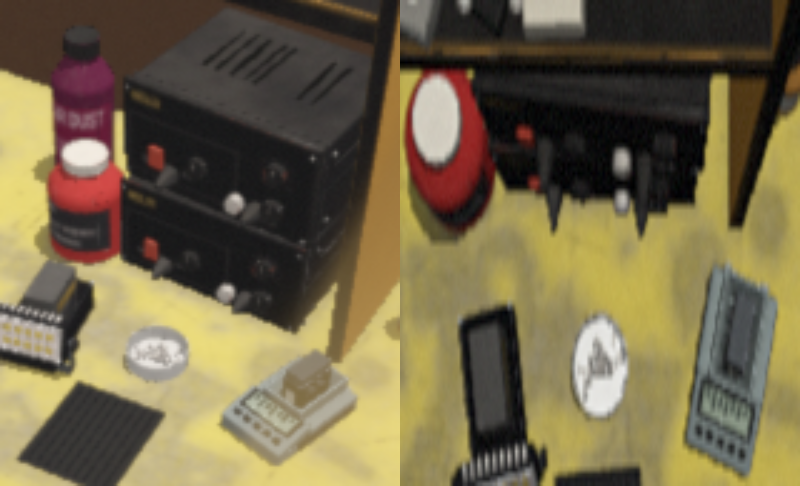

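Clear: the gripper body reaches x≈680 at most, while the supply plugs and bottle are at about 700 or at other y values. First move: flat large pack to the mat.

```bash
cat > act.py <<'E'
from meas import *
S=lambda k,along,lat:(L[k][0]+along*np.array([np.cos(L[k][1]),np.sin(L[k][1])])+lat*np.array([-np.sin(L[k][1]),np.cos(L[k][1])]),L[k][1])
SPOT={"wl":S("wl",1,-.5),"lc":S("lc",1,0),"sc":S("sc",0,-.7),"fl":S("fl",-.5,-.5),"mat":(np.array([464,19.]),np.pi)}
H=170; G=41.0  # TCP height when holding a seated pack (underside z=10)
def goto(xy,z,yaw):
    robot.move_ptp([*xy,z],down(yaw)); robot.sleep(.3)
    e=np.array(robot.current_tcp_pos())-[*xy,z]
    return np.array(xy)-e[:2],e
def pick(k,xy=None,floor=10):
    c,yaw=SPOT[k]; c=c if xy is None else xy; z=G-10+floor
    robot.move_gripper(.68); a,e=goto(c,H,yaw)
    hit=robot.move_linear([*a,z],speed=120,f_stop=15); p=robot.current_tcp_pos()
    if hit: print("HIT",p,robot.current_contact_force()); return False
    robot.move_gripper(0); robot.sleep(.2)
    print("pick",k,"err",e.round(1),"at",np.round(p,1),"width mm",round(93*robot.current_gripper_width(),1),"F",round(float(np.max(robot.current_finger_force())),1))
    robot.move_linear([*a,H],speed=120)
    print(" lifted",round(93*robot.current_gripper_width(),1),"t",round(robot.current_t(),1)); return True
def place(k,floor=10,rel=True):
    c,yaw=SPOT[k]; z=G-10+floor
    a,e=goto(c,H,yaw); robot.move_linear([*a,z+32],speed=150)
    hit=robot.move_linear([*a,z+.5],speed=40,f_stop=15); robot.sleep(.2); p=np.array(robot.current_tcp_pos())
    print("place",k,"hit",hit,"xy err",(p[:2]-c).round(1),"dz",round(p[2]-z,1),"F",np.round(robot.current_contact_force(),1))
    if hit and p[2]-z>4: return False
    if rel: release(a)
    return True
def release(a):
    robot.move_gripper(.68); robot.sleep(.1); robot.move_linear([*a,H],speed=150); print(" t",round(robot.current_t(),1))
E
python3 - <<'E'
from act import *
if pick("wl"): place("mat",3)
d=robot.get_image("wrist");cv2.imwrite("pics/m1.png",d["img"]); print(np.round(robot.current_tcp_pos(),1))
E
```

```text
pick wl err [ 0.2 -0.8  0. ] at [584.7 155.8  41.8] width mm 37.9 F 30.0
 lifted 38.2 t 11.6
place mat hit True xy err [-1.3 -0.5] dz 0.3 F [-0.8 -0.3  5.8]
 t 16.2
[462.6  18.5 169. ]
```

View pics/m1.png

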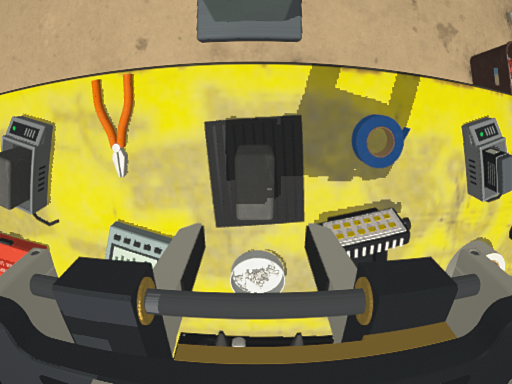

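The flat large pack stands upright on the mat at about (255,185), and the tin at (257,272) is untouched. Next: charged large pack into the light, then flat one into the charger.

```bash
python3 - <<'E'
from act import *
ok=pick("lc") and place("wl")
d=robot.get_image("wrist");cv2.imwrite("pics/m2.png",d["img"][100:320,100:412])
print(ok)
E
```

```text
pick lc err [0.4 0.9 0.2] at [ 453.4 -301.2   41.7] width mm 38.3 F 30.0
 lifted 37.9 t 21.2
place wl hit False xy err [-0.1  0.8] dz 0.4 F [-0.2  0.4 -2.8]
 t 26.9
True
```

View pics/m2.png

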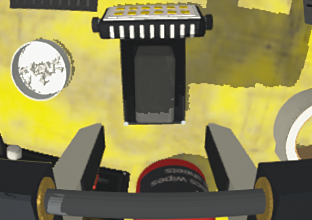

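The charged large pack sits upright and central in the light at about crop (155,85). Now I'll do the rest the same way, stopping if anything fails.

```bash
python3 - <<'E'
from act import *
t=[]
def look(): t.append(robot.get_image("wrist")["img"][90:290,120:392])
m=np.array([463.,18.7])
ok=pick("mat",m,3) and place("lc"); look()
ok=ok and pick("fl") and place("mat",3)
ok=ok and pick("sc") and place("fl"); look()
ok=ok and pick("mat",m,3) and place("sc"); look()
print(ok,robot.current_t())
t.append(robot.get_image("top")["img"][100:300,110:382])
while len(t)<4:t.append(t[0])
cv2.imwrite("pics/m3.png",cv2.resize(np.vstack([np.hstack(t[:2]),np.hstack(t[2:4])]),(800,588)))
E
```

```text
pick mat err [ 0.6  0.6 -0.2] at [462.9  18.   34.6] width mm 37.4 F 30.0
 lifted 37.9 t 31.5
place lc hit False xy err [-0.4 -1. ] dz 0.4 F [-0.5 -0.6 -3.7]
 t 36.7
pick fl err [-0.5 -1.3  0.3] at [ 619.6 -148.6   41.9] width mm 25.9 F 29.8
 lifted 25.8 t 41.5
place mat hit False xy err [-0.5  0.7] dz 0.6 F [-0.5  0.1 -1.6]
 t 46.6
pick sc err [ 0.5 -0.9  0.1] at [444.  339.5  41.7] width mm 25.6 F 29.7
 lifted 26.0 t 51.7
place fl hit False xy err [-0.  -0.8] dz 0.5 F [ 0.5 -0.4 -1.8]
 t 57.7
pick mat err [ 0.6 -0.7 -0.2] at [462.9  19.3  34.6] width mm 25.4 F 29.9
 lifted 26.0 t 62.6
place sc hit False xy err [-0.4  0.9] dz 0.5 F [ 0.5 -0.9 -0.8]
 t 68.0
True 68.0167
```

View pics/m3.png

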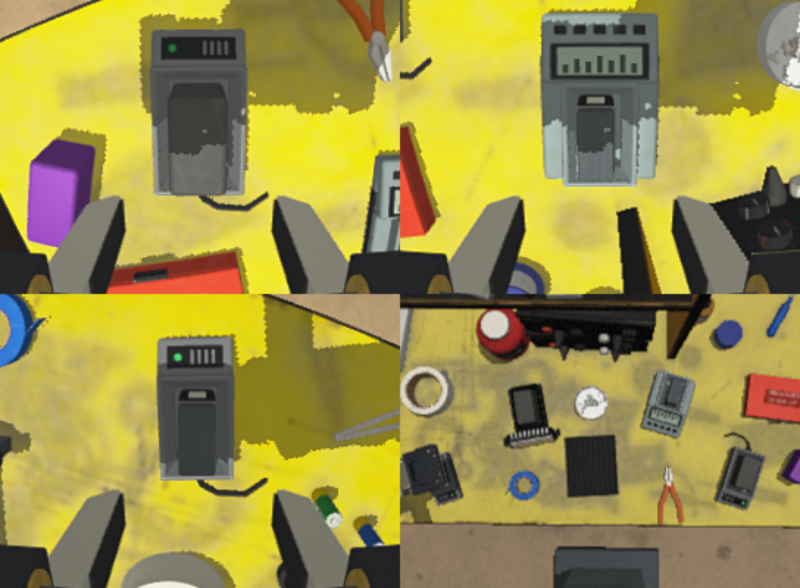

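All four packs sit upright and central in their pockets: large charger at (198,120), logger (595,145), small charger (197,435) and light (530,408). The mat is empty and the tin hasn't moved, so I'm handing in.

```bash
python3 -c "
from bench import robot
print(robot.hand_in())"
```

```text
the job is handed in; nothing more can be done
None
```

All four packs are swapped and look upright and seated in the final pictures, the tin of screws was not disturbed, and the job was handed in at about 68 s; the hand-in call returned no verdict.

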